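Refit the T-handle of a document box and lock it

ROBOT

A 6-joint arm with a two-finger parallel gripper is mounted at the origin on the work surface. World frame = base frame: x ahead of the robot, y to its left, z up, the work surface at z = 0. Lengths are in mm, angles in rad, forces in N, time in s.
With the tool pointing down it reaches from about 250 to 775 mm from the base axis. Payload 4 kg.
Tool frame: the origin (TCP) lies midway between the tips of the shut fingers; the grasp point (between the pads) lies 19 mm behind it (tcp_to_grasp is the distance from the TCP to the grasp point, in mm); z points along the fingers, y is the direction in which the jaws open and shut (so a half turn about z gives the same grasp; the last joint's range is limited). The gripper opens to 94 mm and grips with 3 to 60 N. Pads are 16 mm wide; open, the fingers measure 119 mm over their backs; the gripper's body (75 mm by 177 mm) begins 78 mm behind the grasp point.
Start: joints at [1.153, 0.087, 1.371, -0, 1.684, -0.103], TCP at [170.304, 522.988, 205.506] pointing down, gripper open.
Joint ranges: [-3.1, 3.1], [-0.76, 2.03], [0.27, 2.55], [-1.08, 4.22], [0.17, 2.65], [-2.57, 2.57]. Speed limits (rad/s): [2.79, 2.79, 3.14, 3.14, 3.14, 3.14].

INTERFACE

Orientations are given as a rotation vector (axis times angle).
In Python, from workcell import * gives the robot as it stands.
- The arm moves only by the shell command python3 -m inch 'ROWS' [FORCE]. ROWS is JSON, a list of rows, each an object with "claw": the finger opening in mm, from 0 to 94; "offset": the shift along the tool's x, y, z in mm, a list of three; "turn": the turn about the tool's z in rad. A call has 1 to 10 rows; each row is the pose to reach, as a shift and turn from the pose commanded when the call began, along the tool's axes at that moment; what a row does not reach only later rows make up. A row lasts 1/12 s, in which the tool goes at most 41.7 mm and 7.16 degrees, less where a joint would pass 70% of its speed; a pose out of reach is approached as far as the arm can. A call with a gripper value outside its range is refused whole. The fingers move at their own pace and stop on an object; FORCE is the grip in N (left out, the last holds). Time passes only in rows, so rows that repeat a pose let the fingers close. It gives the time, the measured TCP pose, the force and the opening at its end, in the units of the state.
- get_state(): the state, without advancing time (a new reading comes with each control period).
- capture(name): name is "scene" or "top" or "wrist"; returns a dict with "frame" (400x640x3 uint8, red, green, blue), "camera_matrix" (3x3 intrinsics, pixels), "world_to_cam" (4x4, takes a point from world to camera coordinates). Camera axes: x right, y up, looking along -z (the intrinsics and any distortion apply to the point x, -y, -z); pixel columns grow to the right and rows downward; lengths in mm; the calibration is good to about 2 mm. A picture is of the moment at which its call begins. There is no depth.
- finish_job(): hands the job in, once; it reports no verdict.
The state is a dict: "time": time; "qpos": joint angles; "qvel": joint speeds; "tau": joint torques, N m; "position": TCP position; "tool_rot": TCP orientation; "force": force on the tool from outside, world axes, zero at the start; "ft_torque": the same for the moment, N m; "grip_width": finger opening in mm.
Only numpy, scipy, OpenCV 4.12 (cv2) and the standard library are available. Lean on these libraries where they do the work, as an engineer would, in place of code of your own. Each camera call takes 0.05 s, during which the arm holds its last target.

TASK

The T-handle of the grey document box has come off and stands on the desk. Fit it back on the flatted lock spindle on top of the box: lower it over the pilot pin, rest it lightly on the flats and turn it until the flats line up and it drops fully home on the round plate, never forcing it down. Then turn it clockwise (seen from above) until its bar lies straight across the box, parallel to the long sides, so that the box is locked; let go of it and leave the other desk things where they are.

Things in the scene. Friction and masses are not known exactly. Their poses are not given: they have to be found in the camera images.
- document_box: grey steel box fixed to the desk, 200 mm (x) by 260 mm (y), lid top 100 mm high, lid edges overhang 3 mm. Origin: centre of its underside; x points from the front side (low bolt keeper, 14 mm high) to the hinge side, y along its long sides, z up. In the middle of the lid a fixed round steel rose, 48 mm across, 8 mm high; a flat bolt runs from under it to the keeper
- lock_centre (a point): centre of the rose's top face, 108 mm above the desk, on the spindle's vertical axis; axes as the box's. The spindle turns stiffly (0.10 N m) and stays where left. Clockwise from above it turns past the locked position (long way of its section along the box's y) to a stop 16 deg beyond; anticlockwise it stops 66 deg from the box's x
- spindle_end (a point): tip of the spindle, 26 mm above lock_centre, axes as the box's. Dark shaft, 20 mm round, milled to 8 mm across two flats for 10 mm above the rose; on top a round-tipped pilot pin, 6 mm thick, 16 mm long. Its turn is not measured: at the start the long way of the flats lies between 1.1 rad anticlockwise (from above) and 0.5 rad clockwise of the box's x
- lock_handle: loose cast aluminium T-handle, about 0.16 kg, standing upright on its flange. Origin: centre of the flange's flat underside, z up, x along the bar. Flange 38 mm across, 11 mm high; above it a hub 24 mm across up to 31 mm. Fully home, the flange lies on the rose, origin at lock_centre; resting on the flats' end out of line it stands 10 mm higher
- slot_mouth (a point): mouth of the slot in the flange, at the handle's origin and axes: 21.6 mm (along the bar) by 9.6 mm, 11 mm deep, then a 7 mm square pilot bore for the pin up to 28 mm. Play on the spindle 0.8 mm, 5 deg in turn; fits two ways, half a turn apart. In line it slides on with hardly any force; 3 to 6 N shows contact, over 45 N on the box (sum of contacts) is forcing
- bar_centre (a point): middle of the handle's grip bar, 51 mm above the handle's origin, axes as the handle's. The bar is 66 mm long (x), 14 mm thick (y), 20 mm tall; below it a neck 22 by 12 mm down to the hub
- pen_cup: black pen cup with two pens, 72 mm across, 95 mm high, pens to 155 mm, loose; origin: centre of its underside; leave alone
- paper_punch: dark steel paper punch, 50 by 100 by 57 mm, loose; origin: centre of its underside; leave alone
- desk_stamp: wooden hand stamp, 34 by 50 mm, 69 mm high, loose; origin: centre of its underside; leave alone
Not all that is in view belongs to the job. Of the things that look like the lock_handle, the largest one is meant.

How it is judged:
By the outcome, as a careful person would: the job done as asked, in the order asked, and still so for the second after the job is handed in, with the robot touching nothing.
It also fails if it takes over 72 s, if anything falls off the work surface, if the arm or the gripper's body presses on something with over 40 N, if the wrist force passes 120 N, or if a joint passes its speed limit or range.

## Working session

There is one attempt and no reset: what is moved stays moved. The work goes in short steps, Python scripts to look and compute and a shell command to move; the robot and the scene stay as the last step left them, time stands still between calls to the robot, and variables do not carry over. Pictures are saved under pics/ and viewed, and the job is handed in when it is done.

```bash
ls; mkdir -p pics
cat > look.py <<'E'
from workcell import *
import cv2,sys,json,numpy as np
for n in sys.argv[2:]:
    c=capture(n); cv2.imwrite(f"pics/{sys.argv[1]}_{n}.png",c["frame"][:,:,::-1])
    np.savez(f"pics/{sys.argv[1]}_{n}.npz",**{k:np.array(v) for k,v in c.items()})
    print(n,np.round(c["camera_matrix"],1).tolist(),np.round(c["world_to_cam"],3).tolist(),[k for k in c])
print({k:np.round(v,3).tolist() for k,v in get_state().items()})
E
python3 look.py a scene top wrist
```

```text
pics
scene [[423.9, 0.0, 318.0], [0.0, 423.9, 194.0], [0.0, 0.0, 1.0]] [[0.751, 0.66, 0.004, -469.647], [-0.458, 0.517, 0.723, 183.712], [0.475, -0.545, 0.691, -1414.251], [0.0, 0.0, 0.0, 1.0]] ['frame', 'camera_matrix', 'world_to_cam']
top [[385.5, 0.0, 313.9], [0.0, 385.5, 196.0], [0.0, 0.0, 1.0]] [[-0.029, -0.999, 0.022, 28.543], [0.986, -0.025, 0.166, -570.589], [-0.165, 0.027, 0.986, -1026.668], [0.0, 0.0, 0.0, 1.0]] ['frame', 'camera_matrix', 'world_to_cam']
wrist [[358.9, 0.0, 317.8], [0.0, 358.9, 199.5], [0.0, 0.0, 1.0]] [[0.31, 0.951, -0.002, -549.601], [-0.922, 0.3, -0.243, 24.361], [-0.231, 0.078, 0.97, -388.886], [0.0, 0.0, 0.0, 1.0]] ['frame', 'camera_matrix', 'world_to_cam']
{'time': 0.15, 'qpos': [1.153, 0.088, 1.372, 0.0, 1.684, -0.103], 'qvel': [0.0, -0.001, -0.006, 0.001, -0.0, 0.001], 'tau': [0.001, -34.064, -30.279, 0.072, 0.03, -0.0], 'position': [170.117, 522.6, 204.575], 'tool_rot': [-0.492, -3.102, 0.003], 'force': [0.236, -0.101, 0.453], 'ft_torque': [0.008, 0.016, -0.005], 'grip_width': 94.004}
```

View pics/a_scene.png

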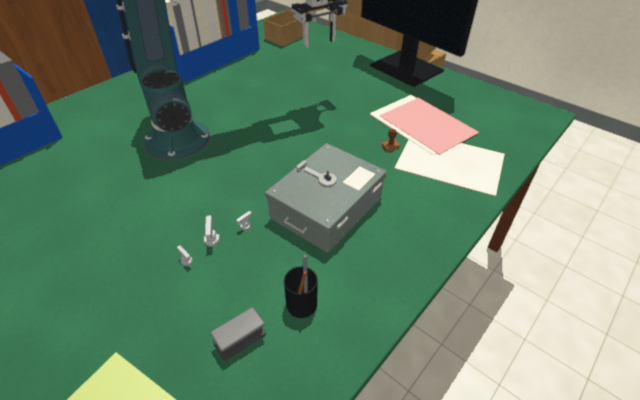

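View pics/a_top.png

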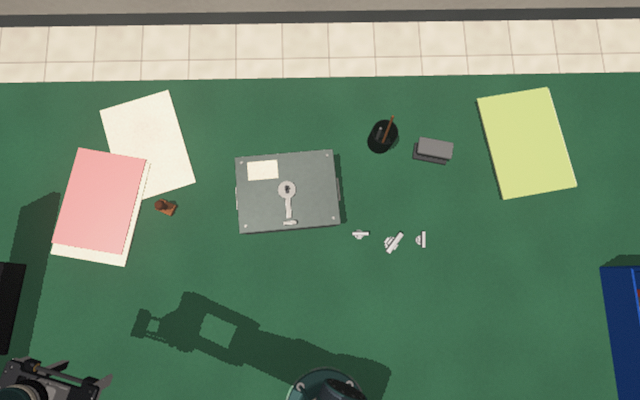

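View pics/a_wrist.png

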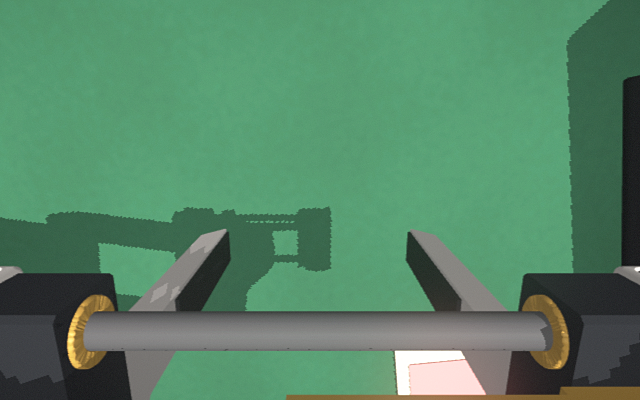

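The handles lie in the top view at (360,234), (394,242) and (421,239); in the scene view they are at (245,220), (210,232) and (185,256). The middle one looks the largest. I'll confirm that in an enlarged crop.

```bash
cat > geo.py <<'E'
import numpy as np
def load(f): return np.load(f)
def proj(c,p):
    p=np.atleast_2d(p); q=np.c_[p,np.ones(len(p))]@c["world_to_cam"].T
    v=np.c_[q[:,0],-q[:,1],-q[:,2]]@c["camera_matrix"].T
    return v[:,:2]/v[:,2:]
def unproj(c,u,z):
    R=c["world_to_cam"][:3,:3];t=c["world_to_cam"][:3,3]
    d=np.linalg.inv(c["camera_matrix"])@[u[0],u[1],1]; d=R.T@(d*[1,-1,-1]); o=-R.T@t
    return o+d*(z-o[2])/d[2]
E
python3 - <<'E'
from geo import *
import cv2
t=cv2.imread('pics/a_top.png');s=cv2.imread('pics/a_scene.png')
A=cv2.resize(t[220:265,345:435],None,fx=8,fy=8,interpolation=cv2.INTER_CUBIC)
B=cv2.resize(s[200:275,170:265],None,fx=6,fy=6,interpolation=cv2.INTER_CUBIC)
cv2.imwrite('pics/b1.png',A);cv2.imwrite('pics/b2.png',B)
cv2.imwrite('pics/b3.png',cv2.resize(t[140:240,225:350],None,fx=6,fy=6,interpolation=cv2.INTER_CUBIC))
E
```

```text
(no output)
```

View pics/b1.png

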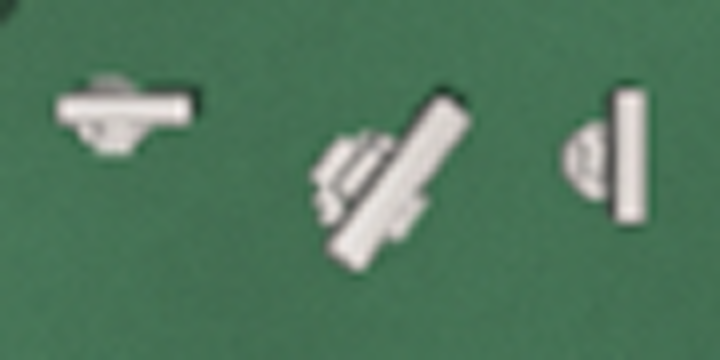

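View pics/b2.png

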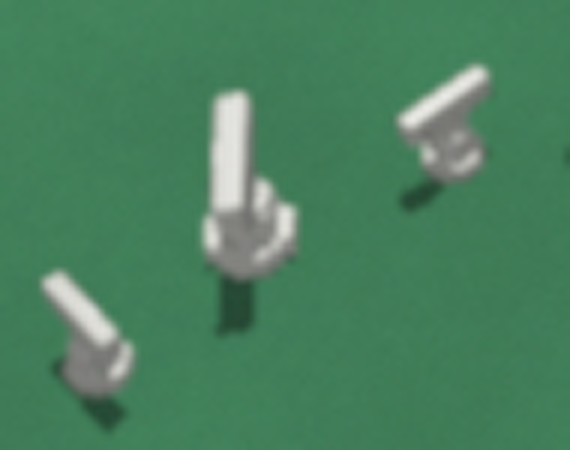

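View pics/b3.png

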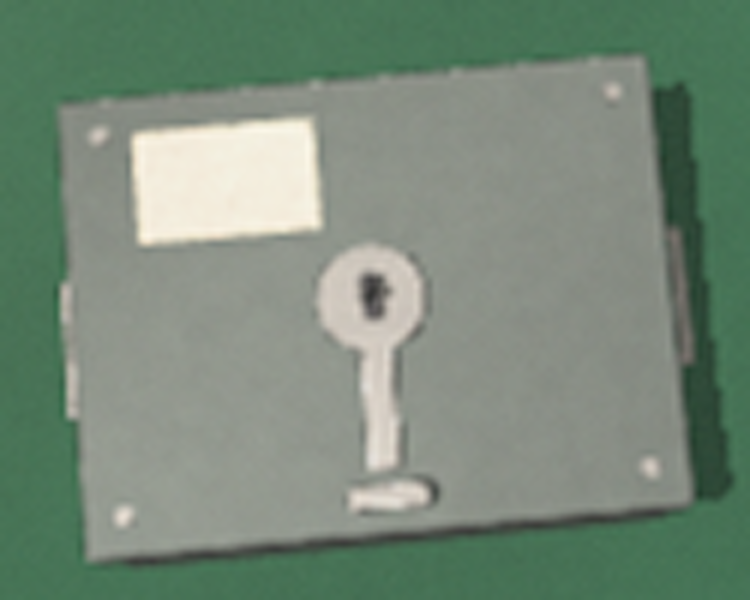

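The crop confirms it: the middle handle, at top (394,242), is clearly the largest, with a thick bar. The other two have thinner, shorter bars. Next I'll measure it and the box.

Run:
```python
from geo import *
T=load('pics/a_top.npz');S=load('pics/a_scene.npz')
f=lambda x,y:(345+(x+.5)/8-.5,220+(y+.5)/8-.5)
a=unproj(T,f(453,107),61);b=unproj(T,f(346,259),61)
print('bar',a,b,(a+b)/2,np.linalg.norm(a-b),np.arctan2(*(a-b)[1::-1]))
g=lambda x,y:(170+(x+.5)/6-.5,200+(y+.5)/6-.5)
a=unproj(S,g(232,94),61);b=unproj(S,g(230,212),61)
print('bar',a,b,(a+b)/2,np.linalg.norm(a-b),np.arctan2(*(a-b)[1::-1]))
h=lambda x,y:(225+(x+.5)/6-.5,140+(y+.5)/6-.5)
P=[unproj(T,h(*p),100) for p in [(60,103),(645,57),(692,507),(88,560)]]
print(np.round(P,1),np.mean(P,0)); 
for i in range(4):
    d=P[i]-P[(i+1)%4];print(np.linalg.norm(d),np.arctan2(d[1],d[0]))
print('rose',unproj(T,h(371,297),108))
```

```text
bar [ 461.16403274 -220.78635393   61.        ] [ 411.09320159 -181.15101996   61.        ] [ 436.12861716 -200.96868694   61.        ] 63.85959466943173 -0.6695889262853985
bar [ 411.81040279 -180.45242294   61.        ] [ 463.80443798 -222.25281643   61.        ] [ 437.80742038 -201.35261969   61.        ] 66.71321151546223 2.4644502775838655
[[674.4 224.4 100. ]
 [689.9 -38.1 100. ]
 [486.1 -51.2 100. ]
 [470.1 211.2 100. ]] [580.11316586  86.5848409  100.        ]
262.9351802642982 1.6298037311539681
204.15740399969093 0.06434227683086258
262.9473022891342 -1.509904309073875
204.65288897533262 -3.077320244321715
rose [581.28825005  86.77584642 108.        ]
```

```bash
cat > plan.py <<'E'
# usage: plan.py x y z theta  -> offset in tool axes, turn (theta = world angle of tool y, tool pointing down)
import sys,numpy as np
from workcell import *
from scipy.spatial.transform import Rotation as Ro
s=get_state();R=Ro.from_rotvec(s["tool_rot"]).as_matrix();p=np.array(s["position"])
th=np.arctan2(R[1,1],R[0,1])
print('t',round(s["time"],2),'pos',np.round(p,1),'theta',round(th,4),'q',np.round(s["qpos"],3),'tilt',np.round(R[:2,2],4),'F',np.round(s["force"],2),'T',np.round(s["ft_torque"],3),'w',round(s["grip_width"],2))
if len(sys.argv)>4:
    x,y,z,t=map(float,sys.argv[1:5])
    print('offset',np.round(R.T@(np.array([x,y,z])-p),1),'turn',round(-((t-th+np.pi)%(2*np.pi)-np.pi),4))
E
python3 - <<'E'
from geo import *
from scipy.spatial.transform import Rotation as Ro
W=load('pics/a_wrist.npz')
R=Ro.from_rotvec([-0.492, -3.102, 0.003]).as_matrix();p=np.array([170.117,522.6,204.575])
M=np.eye(4);M[:3,:3]=R;M[:3,3]=p
TC=W["world_to_cam"]@M
np.save('tc.npy',TC)
print(np.round(np.linalg.inv(TC),3))
def view(tcp,th,pts):
    M=np.eye(4);M[:3,:3]=np.c_[[np.cos(th+np.pi/2),np.sin(th+np.pi/2),0],[np.cos(th),np.sin(th),0],[0,0,-1]];M[:3,3]=tcp
    c=dict(camera_matrix=W["camera_matrix"],world_to_cam=TC@np.linalg.inv(M));return proj(c,pts)
for th in(1.2,.5,0.06):
  for dx in(-120,-60,0,60):
    print(th,dx,view([581+dx,87,230],th,[[581,87,108],[581,87,134]]).round())
E
python3 plan.py 521 87 230 1.2
```

```text
[[-1.00000e-03  9.70000e-01  2.44000e-01  7.07700e+01]
 [ 1.00000e+00  1.00000e-03  0.00000e+00  5.65000e-01]
 [ 0.00000e+00  2.44000e-01 -9.70000e-01 -1.77273e+02]
 [ 0.00000e+00  0.00000e+00  0.00000e+00  1.00000e+00]]
1.2 -120 [[364. 311.]
 [368. 327.]]
1.2 -60 [[342. 255.]
 [344. 268.]]
1.2 0 [[317. 194.]
 [317. 202.]]
1.2 60 [[291. 128.]
 [288. 130.]]
0.5 -120 [[435. 257.]
 [445. 269.]]
0.5 -60 [[377. 226.]
 [383. 237.]]
0.5 0 [[317. 194.]
 [317. 202.]]
0.5 60 [[254. 161.]
 [249. 166.]]
0.06 -120 [[456. 202.]
 [469. 211.]]
0.06 -60 [[387. 198.]
 [393. 206.]]
0.06 0 [[317. 194.]
 [317. 202.]]
0.06 60 [[247. 190.]
 [241. 198.]]
t 0.15 pos [170.1 522.6 204.6] theta 1.256 q [ 1.153  0.088  1.372  0.     1.684 -0.103] tilt [-0.0007 -0.0015] F [ 0.24 -0.1   0.45] T [ 0.008  0.016 -0.005] w 94.0
offset [-468.5 -305.6  -25. ] turn 0.056
```

```bash
python3 -m inch '[{"claw":94,"offset":[-350,-190,0],"turn":0},{"claw":94,"offset":[-350,-190,0],"turn":0},{"claw":94,"offset":[-350,-190,0],"turn":0},{"claw":94,"offset":[-350,-190,0],"turn":0},{"claw":94,"offset":[-350,-190,0],"turn":0},{"claw":94,"offset":[-350,-190,0],"turn":0},{"claw":94,"offset":[-350,-190,0],"turn":0},{"claw":94,"offset":[-350,-190,0],"turn":0},{"claw":94,"offset":[-350,-190,0],"turn":0},{"claw":94,"offset":[-350,-190,0],"turn":0}]' 40; python3 plan.py 581 87 190 1.2
```

```text
time: 0.98
position: [446.4, 230.6, 205.0]
tool_rot: [0.498, 3.101, -0.002]
force: [0.0, 0.4, -0.3]
grip_width: 93.8
t 0.98 pos [446.4 230.6 205. ] theta 1.2526 q [ 0.365 -0.019  1.481 -0.002  1.68  -0.888] tilt [ 0.0004 -0.0015] F [ 0.04  0.37 -0.33] T [ 0.023 -0.026  0.006] w 93.77
offset [-172.8  -94.2   15.3] turn 0.0526
```

```bash
python3 -m inch '[{"claw":70,"offset":[-173,-94,10],"turn":0.05},{"claw":70,"offset":[-173,-94,10],"turn":0.05},{"claw":70,"offset":[-173,-94,10],"turn":0.05},{"claw":70,"offset":[-173,-94,10],"turn":0.05},{"claw":70,"offset":[-173,-94,10],"turn":0.05},{"claw":70,"offset":[-173,-94,10],"turn":0.05},{"claw":70,"offset":[-173,-94,10],"turn":0.05},{"claw":70,"offset":[-173,-94,10],"turn":0.05}]'; python3 look.py c wrist
python3 - <<'E'
import cv2
t=cv2.imread('pics/c_wrist.png')
cv2.imwrite('pics/c1.png',cv2.resize(t[130:290,240:420],None,fx=4,fy=3.7,interpolation=cv2.INTER_CUBIC))
E
```

```text
time: 1.65
position: [579.1, 91.5, 195.1]
tool_rot: [-0.57, -3.088, -0.001]
force: [0.3, 0.5, -0.5]
grip_width: 70.1
wrist [[358.9, 0.0, 317.8], [0.0, 358.9, 199.5], [0.0, 0.0, 1.0]] [[0.357, 0.934, -0.0, -292.8], [-0.906, 0.347, -0.242, 514.934], [-0.226, 0.087, 0.97, -255.553], [0.0, 0.0, 0.0, 1.0]] ['frame', 'camera_matrix', 'world_to_cam']
{'time': 1.7, 'qpos': [0.06, 0.17, 1.298, 0.001, 1.674, -1.147], 'qvel': [0.014, -0.012, 0.003, -0.002, -0.004, -0.003], 'tau': [-0.67, -36.82, -30.107, -0.022, 0.055, 0.002], 'position': [578.938, 91.998, 195.474], 'tool_rot': [-0.568, -3.089, -0.001], 'force': [0.19, -0.434, 0.095], 'ft_torque': [0.004, 0.014, -0.007], 'grip_width': 70.241}
```

View pics/c_wrist.png

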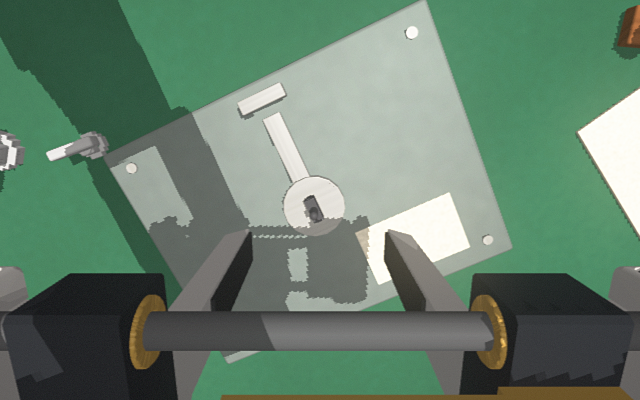

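View pics/c1.png

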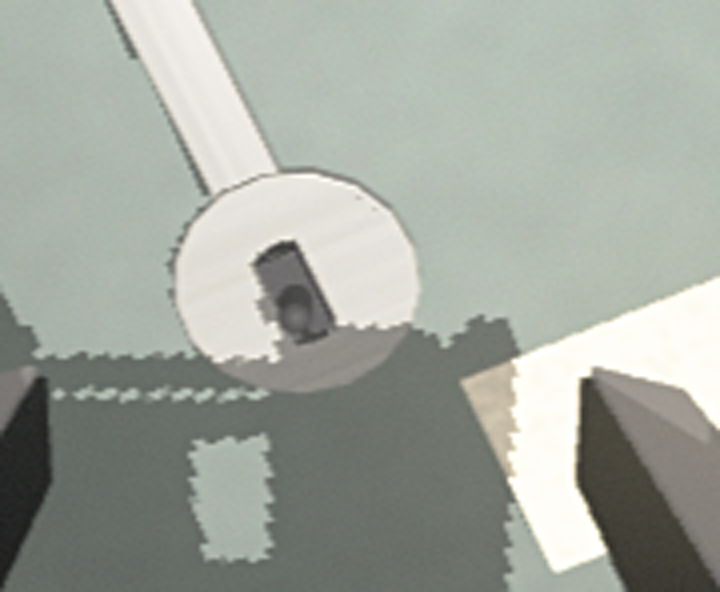

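Run:
```python
from geo import *
c=load('pics/c_wrist.npz')
h=lambda x,y:(240+(x+.5)/4-.5,130+(y+.5)/3.7-.5)
u=lambda x,y,z:unproj(c,h(x,y),z)
print('rose',u(297,279,108))
P=[u(*p,118) for p in [(257,262),(297,243),(333,330),(288,343)]]
print(np.round(P,1),np.mean(P,0))
for a,b in((1,2),(0,3)):
    d=P[a]-P[b];print(np.linalg.norm(d),np.arctan2(d[1],d[0]))
print('pin tip',u(295,302,130))
# box corners full image
for q in [(426,0),(512,248),(228,363),(107,159)]: print(unproj(c,q,100).round(1))
a=unproj(c,(426,0),100);b=unproj(c,(512,248),100);d=b-a;print(np.arctan2(d[1],d[0]))
a=unproj(c,(107,159),100);b=unproj(c,(426,0),100);d=b-a;print(np.arctan2(d[1],d[0])-np.pi/2)
# handles seen
```

```text
rose [578.14129929  89.17765985 108.        ]
[[569.8  84.7 118. ]
 [568.8  92.9 118. ]
 [587.9  92.7 118. ]
 [587.5  83.9 118. ]] [578.53403451  88.52022445 118.        ]
19.096101887811745 3.130524257816142
17.686908418534195 3.0985403153302844
pin tip [576.8539378   89.55065791 130.        ]
[471.5 212.8 100. ]
[671.  225.3 100. ]
[687.7 -34.5 100. ]
[490.  -45.8 100. ]
0.06265353056071121
0.07121804793420039
```

```bash
python3 plan.py 437 -201 150 0.9; python3 plan.py 437 -201 80 0.9
```

```text
t 1.7 pos [578.9  92.  195.5] theta 1.2071 q [ 6.000e-02  1.700e-01  1.298e+00  1.000e-03  1.674e+00 -1.147e+00] tilt [-0.0006  0.0006] F [ 0.19 -0.43  0.09] T [ 0.004  0.014 -0.007] w 70.24
offset [  28.4 -324.3   45.4] turn 0.3071
t 1.7 pos [578.9  92.  195.5] theta 1.2071 q [ 6.000e-02  1.700e-01  1.298e+00  1.000e-03  1.674e+00 -1.147e+00] tilt [-0.0006  0.0006] F [ 0.19 -0.43  0.09] T [ 0.004  0.014 -0.007] w 70.24
offset [  28.3 -324.4  115.4] turn 0.3071
```

The wrist picture shows the rose at about (314,206), with the flats' long way close to world x (angle about -0.02, so roughly 0.08 rad clockwise of the box's x). Next I go to above the handle.

```bash
python3 -m inch '[{"claw":50,"offset":[28,-324,30],"turn":0.31},{"claw":50,"offset":[28,-324,30],"turn":0.31},{"claw":50,"offset":[28,-324,30],"turn":0.31},{"claw":50,"offset":[28,-324,30],"turn":0.31},{"claw":50,"offset":[28,-324,30],"turn":0.31},{"claw":50,"offset":[28,-324,30],"turn":0.31},{"claw":50,"offset":[28,-324,50],"turn":0.31},{"claw":50,"offset":[28,-324,50],"turn":0.31},{"claw":50,"offset":[28,-324,70],"turn":0.31},{"claw":50,"offset":[28,-324,70],"turn":0.31}]'; python3 -m inch '[{"claw":50,"offset":[0,0,0],"turn":0},{"claw":50,"offset":[0,0,0],"turn":0}]'; python3 look.py d wrist; python3 plan.py 437 -201 125 0.9
python3 - <<'E'
import cv2
t=cv2.imread('pics/d_wrist.png')
cv2.imwrite('pics/d1.png',cv2.resize(t[100:280,210:430],None,fx=3.5,fy=3.3,interpolation=cv2.INTER_CUBIC))
E
```

```text
time: 2.53
position: [435.0, -200.6, 122.2]
tool_rot: [-1.041, -2.958, -0.003]
force: [0.4, 0.5, -0.3]
grip_width: 50.4
time: 2.7
position: [438.7, -200.4, 126.7]
tool_rot: [1.036, 2.964, 0.0]
force: [0.9, 0.2, 0.2]
grip_width: 50.3
wrist [[358.9, 0.0, 317.8], [0.0, 358.9, 199.5], [0.0, 0.0, 1.0]] [[0.623, 0.782, 0.001, -117.172], [-0.758, 0.604, -0.245, 459.198], [-0.192, 0.152, 0.969, -197.394], [0.0, 0.0, 0.0, 1.0]] ['frame', 'camera_matrix', 'world_to_cam']
{'time': 2.75, 'qpos': [-0.546, -0.036, 1.653, 0.0, 1.522, -1.445], 'qvel': [-0.0, 0.002, -0.011, -0.003, -0.004, 0.0], 'tau': [-0.308, -27.458, -28.878, -0.023, 0.091, 0.002], 'position': [439.119, -200.539, 127.053], 'tool_rot': [1.035, 2.964, -0.0], 'force': [0.287, -0.115, 0.515], 'ft_torque': [-0.01, 0.028, 0.02], 'grip_width': 50.277}
t 2.75 pos [ 439.1 -200.5  127.1] theta 0.8989 q [-0.546 -0.036  1.653  0.     1.522 -1.445] tilt [ 0.0024 -0.001 ] F [ 0.29 -0.11  0.51] T [-0.01   0.028  0.02 ] w 50.28
offset [ 1.4 -1.7  2. ] turn -0.0011
```

View pics/d_wrist.png

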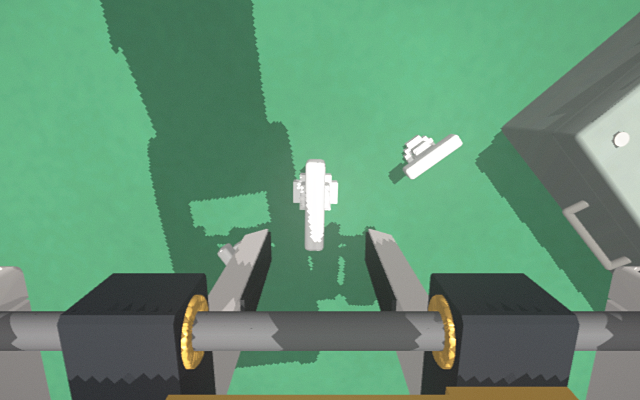

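View pics/d1.png

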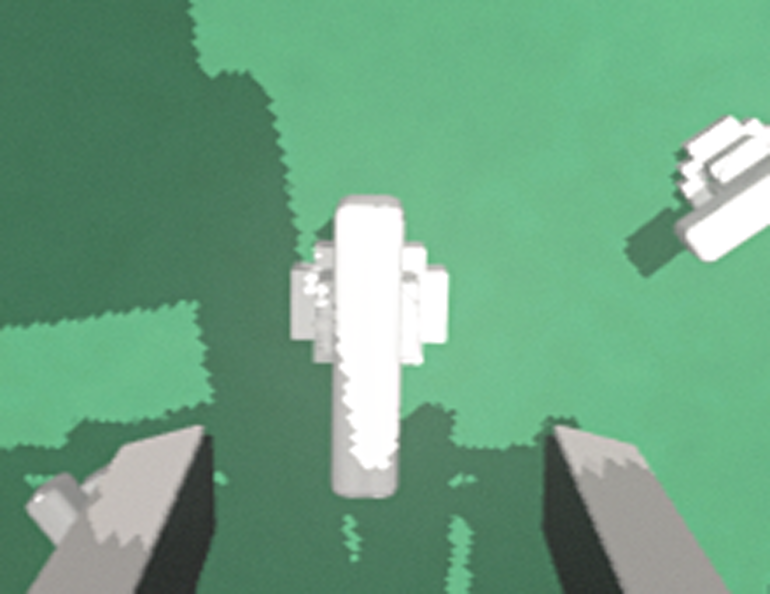

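Run:
```python
from geo import *
c=load('pics/d_wrist.npz');T=load('pics/a_top.npz')
h=lambda x,y:(210+(x+.5)/3.5-.5,100+(y+.5)/3.3-.5)
a=unproj(c,h(369.5,204),61);b=unproj(c,h(364.5,496),61)
print(a,b,(a+b)/2,np.linalg.norm(a-b),np.arctan2(*(a-b)[1::-1]))
from scipy.spatial.transform import Rotation as Ro
R=Ro.from_rotvec([1.035, 2.964, 0]).as_matrix()
print('bar in tool',R.T@((a+b)/2-[439.1,-200.5,127.1]), R.T@((a-b)))
f=lambda x,y:(345+(x+.5)/8-.5,220+(y+.5)/8-.5)
for q in[(630,90),(630,222),(58,108),(190,108)]:
    p=unproj(T,f(*q),42);print('other',p, 'tool',R.T@(p-[437,-201,42]))
```

```text
[ 409.42928744 -178.71018738   61.        ] [ 459.06249274 -219.72406458   61.        ] [ 434.24589009 -199.21712598   61.        ] 64.38628108079673 2.4509961180134665
bar in tool [ 4.7275425 -2.0629459 66.0894299] [64.37491221  1.20335034 -0.12576921]
other [ 466.60029756 -287.68008545   42.        ] tool [-77.12270757 -49.41344905   0.11773257]
other [ 421.24787858 -284.22619956   42.        ] tool [-3.94783764e+01 -7.49412219e+01  2.61738596e-02]
other [465.75483811 -88.50061112  42.        ] tool [ 4.75239374e+01  1.05945402e+02 -2.07053228e-02]
other [ 464.51794615 -134.20903291   42.        ] tool [2.00394574e+01 6.94023827e+01 8.24997099e-03]
```

The wrist view has the handle in the middle, its bar at (315,205), and both fingers clear of the small handle at the lower left. I'll go down and grip it.

```bash
python3 -m inch '[{"claw":46,"offset":[3,-2,30],"turn":0},{"claw":46,"offset":[3,-2,60],"turn":0},{"claw":46,"offset":[3,-2,80],"turn":0},{"claw":46,"offset":[3,-2,90],"turn":0},{"claw":46,"offset":[3,-2,90],"turn":0},{"claw":46,"offset":[3,-2,90],"turn":0}]'; python3 plan.py; python3 -m inch '[{"claw":8,"offset":[0,0,0],"turn":0},{"claw":8,"offset":[0,0,0],"turn":0},{"claw":8,"offset":[0,0,0],"turn":0},{"claw":8,"offset":[0,0,0],"turn":0},{"claw":8,"offset":[0,0,0],"turn":0},{"claw":8,"offset":[0,0,0],"turn":0}]' 45; python3 plan.py
```

```text
time: 3.25
position: [435.4, -201.0, 36.5]
tool_rot: [1.037, 2.964, -0.0]
force: [0.6, 0.1, 1.3]
grip_width: 46.1
t 3.25 pos [ 435.4 -201.    36.5] theta 0.8975 q [-0.551  0.029  1.777  0.     1.335 -1.449] tilt [ 0.0012 -0.0005] F [0.59 0.12 1.28] T [-0.056  0.005  0.024] w 46.06
time: 3.75
position: [434.6, -201.5, 35.9]
tool_rot: [1.04, 2.963, 0.0]
force: [-0.3, 0.4, 1.6]
grip_width: 13.9
t 3.75 pos [ 434.6 -201.5   35.9] theta 0.8958 q [-0.553  0.029  1.778  0.     1.334 -1.449] tilt [ 0.0009 -0.0002] F [-0.31  0.4   1.62] T [0.035 0.005 0.023] w 13.87
```

```bash
python3 -m inch '[{"claw":8,"offset":[0,0,-15],"turn":0},{"claw":8,"offset":[0,0,-40],"turn":0},{"claw":8,"offset":[0,0,-80],"turn":0},{"claw":8,"offset":[0,0,-120],"turn":0},{"claw":8,"offset":[0,0,-165],"turn":0},{"claw":8,"offset":[0,0,-165],"turn":0},{"claw":8,"offset":[0,0,-165],"turn":0},{"claw":8,"offset":[0,0,-165],"turn":0}]'; python3 plan.py 580 88 200 1.55
```

```text
time: 4.42
position: [433.9, -201.2, 199.6]
tool_rot: [-1.04, -2.963, -0.0]
force: [-0.4, -0.3, -1.2]
grip_width: 13.8
t 4.42 pos [ 433.9 -201.2  199.6] theta 0.8959 q [-0.553 -0.071  1.542  0.     1.672 -1.449] tilt [-0.001   0.0006] F [-0.39 -0.35 -1.25] T [-0.019 -0.008  0.007] w 13.81
offset [ 66.7 317.1  -0.4] turn -0.6541
```

```bash
python3 -m inch '[{"claw":8,"offset":[5,25,0],"turn":-0.07},{"claw":8,"offset":[12,60,0],"turn":-0.15},{"claw":8,"offset":[20,100,0],"turn":-0.23},{"claw":8,"offset":[28,140,0],"turn":-0.31},{"claw":8,"offset":[37,180,0],"turn":-0.39},{"claw":8,"offset":[46,220,0],"turn":-0.47},{"claw":8,"offset":[54,260,0],"turn":-0.55},{"claw":8,"offset":[61,290,0],"turn":-0.61},{"claw":8,"offset":[65,310,0],"turn":-0.65},{"claw":8,"offset":[67,317,0],"turn":-0.654}]'; python3 -m inch '[{"claw":8,"offset":[0,0,0],"turn":0},{"claw":8,"offset":[0,0,0],"turn":0},{"claw":8,"offset":[0,0,0],"turn":0}]'; python3 look.py e wrist top scene; python3 plan.py 580 88 200 1.55
python3 - <<'E'
import cv2
t=cv2.imread('pics/e_top.png');s=cv2.imread('pics/e_scene.png')
cv2.imwrite('pics/e1.png',cv2.resize(t[140:250,220:350],None,fx=5,fy=5,interpolation=cv2.INTER_CUBIC))
cv2.imwrite('pics/e2.png',cv2.resize(s[110:210,270:400],None,fx=6,fy=6,interpolation=cv2.INTER_CUBIC))
E
```

```text
time: 5.25
position: [579.2, 90.9, 196.0]
tool_rot: [-0.026, -3.134, -0.001]
force: [0.1, 0.4, -1.3]
grip_width: 13.6
time: 5.5
position: [579.2, 86.6, 199.5]
tool_rot: [-0.036, -3.139, 0.001]
force: [-0.7, -0.4, -0.1]
grip_width: 13.8
wrist [[358.9, 0.0, 317.8], [0.0, 358.9, 199.5], [0.0, 0.0, 1.0]] [[0.023, 1.0, -0.001, -100.516], [-0.97, 0.022, -0.241, 582.961], [-0.241, 0.007, 0.97, -243.654], [0.0, 0.0, 0.0, 1.0]] ['frame', 'camera_matrix', 'world_to_cam']
top [[385.5, 0.0, 313.9], [0.0, 385.5, 196.0], [0.0, 0.0, 1.0]] [[-0.029, -0.999, 0.022, 28.543], [0.986, -0.025, 0.166, -570.589], [-0.165, 0.027, 0.986, -1026.668], [0.0, 0.0, 0.0, 1.0]] ['frame', 'camera_matrix', 'world_to_cam']
scene [[423.9, 0.0, 318.0], [0.0, 423.9, 194.0], [0.0, 0.0, 1.0]] [[0.751, 0.66, 0.004, -469.647], [-0.458, 0.517, 0.723, 183.712], [0.475, -0.545, 0.691, -1414.251], [0.0, 0.0, 0.0, 1.0]] ['frame', 'camera_matrix', 'world_to_cam']
{'time': 5.65, 'qpos': [0.052, 0.169, 1.289, -0.0, 1.683, -1.496], 'qvel': [0.005, -0.003, -0.008, 0.003, -0.002, 0.001], 'tau': [0.125, -37.939, -30.738, -0.003, 0.076, 0.001], 'position': [579.706, 86.624, 200.643], 'tool_rot': [0.036, 3.141, -0.0], 'force': [0.194, -0.233, -1.52], 'ft_torque': [0.028, -0.032, 0.045], 'grip_width': 13.505}
t 5.65 pos [579.7  86.6 200.6] theta 1.5478 q [ 0.052  0.169  1.289 -0.     1.683 -1.496] tilt [ 0.0001 -0.0002] F [ 0.19 -0.23 -1.52] T [ 0.028 -0.032  0.045] w 13.51
offset [-0.3  1.4  0.6] turn -0.0022
```

View pics/e_wrist.png

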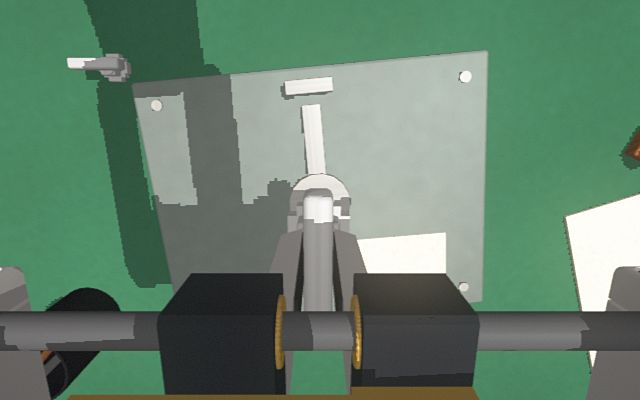

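View pics/e1.png

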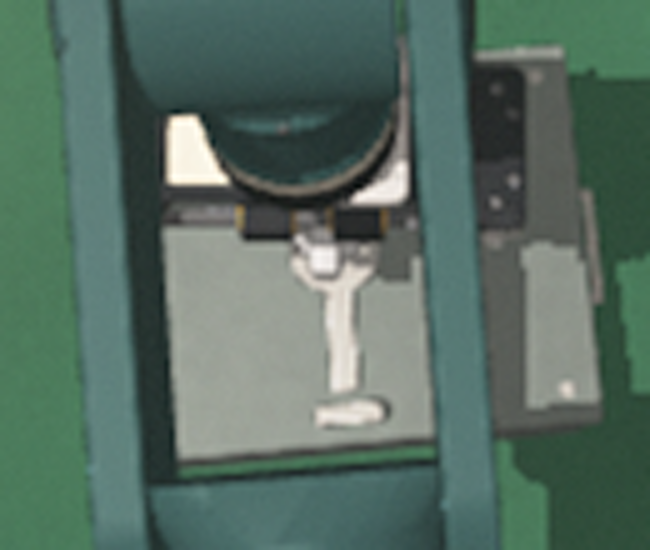

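View pics/e2.png

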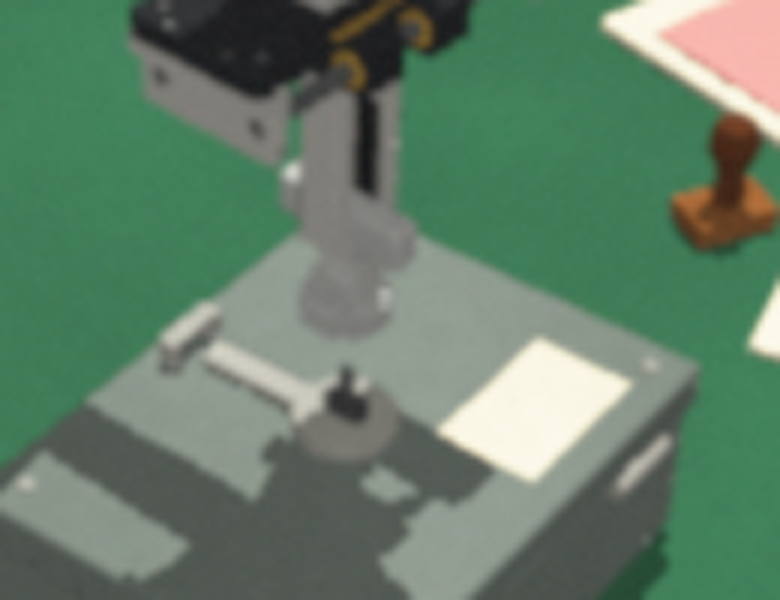

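Run:
```python
from geo import *
import cv2
S=load('pics/e_scene.npz');W=load('pics/e_wrist.npz')
g=lambda uv:((uv-[270,110]+.5)*6-.5)
a=np.linspace(0,2*np.pi,200)
def circ(x,y,z,r): return np.c_[x+r*np.cos(a),y+r*np.sin(a),0*a+z]
def ext(p): return [p[:,0].min().round(1),p[:,0].max().round(1),p[:,1].min().round(1),p[:,1].max().round(1)]
im=cv2.imread('pics/e2.png')
for (x,y,z,r,col) in[(580,88,108,24,(0,0,255)),(580,88,100,24,(0,0,255)),(579.7,86.6,164.6,19,(255,0,0)),(579.7,86.6,175.6,19,(255,0,0)),(580,88,134,3,(0,255,255))]:
    p=g(proj(S,circ(x,y,z,r)));print(z,ext(p));cv2.polylines(im,[np.int32(np.round(p))],True,col,1)
cv2.imwrite('pics/e3.png',im)
w=cv2.imread('pics/e_wrist.png')[150:270,250:390]
cv2.imwrite('pics/e4.png',cv2.resize(w,None,fx=5,fy=5,interpolation=cv2.INTER_CUBIC))
```

```text
108 [np.float64(291.8), np.float64(401.6), np.float64(375.1), np.float64(448.0)]
100 [np.float64(291.7), np.float64(401.0), np.float64(388.7), np.float64(461.7)]
164.6 [np.float64(301.5), np.float64(391.6), np.float64(283.5), np.float64(340.8)]
175.6 [np.float64(301.7), np.float64(392.5), np.float64(263.2), np.float64(320.4)]
134 [np.float64(340.9), np.float64(354.8), np.float64(361.2), np.float64(370.3)]
```

View pics/e3.png

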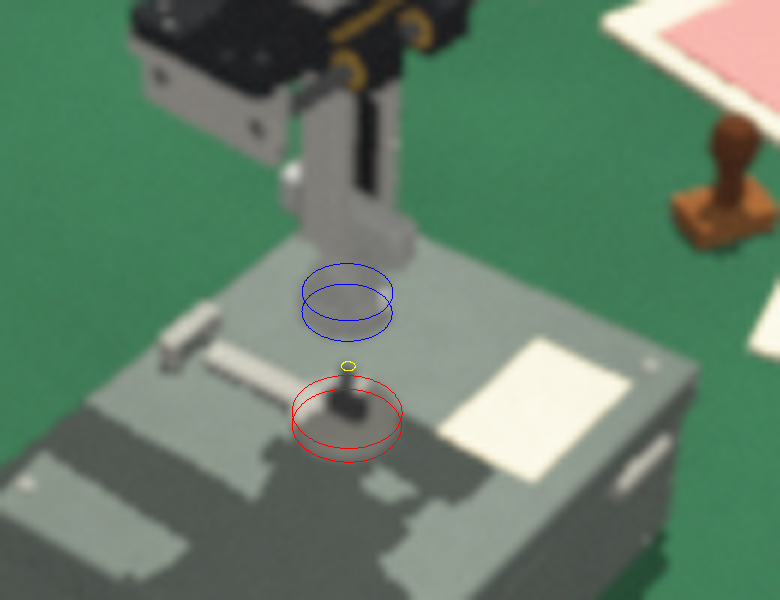

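View pics/e4.png

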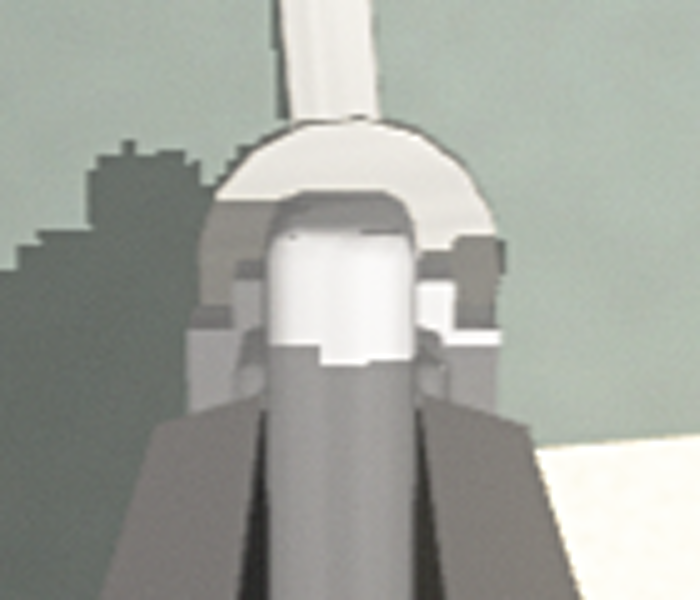

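Run:
```python
from geo import *
W=load('pics/e_wrist.npz')
h=lambda x,y:(250+(x+.5)/5-.5,150+(y+.5)/5-.5)
u=lambda x,y,z:unproj(W,h(x,y),z).round(2)
print('rose edge',u(347,118,108)+[24,0,0])
print('bar end top',u(342,230,225.6)+[33,0,0],'bot',u(342,191,205.6)+[33,0,0])
print('flange edge y',u(187,330,175.6),u(502,330,175.6))
print('rose y',u(198,270,108),u(498,270,108))
```

```text
rose edge [579.52  88.53 108.  ]
bar end top [578.06  88.11 225.6 ] bot [578.89  88.07 205.6 ]
flange edge y [568.53  69.38 175.6 ] [569.38 106.23 175.6 ]
rose y [578.82  64.9  108.  ] [579.9  111.38 108.  ]
```

```bash
python3 -m inch '[{"claw":8,"offset":[-0.8,0.7,8],"turn":0},{"claw":8,"offset":[-0.8,0.7,20],"turn":0},{"claw":8,"offset":[-0.8,0.7,30],"turn":0},{"claw":8,"offset":[-0.8,0.7,36],"turn":0},{"claw":8,"offset":[-0.8,0.7,38],"turn":0},{"claw":8,"offset":[-0.8,0.7,38],"turn":0},{"claw":8,"offset":[-0.8,0.7,38],"turn":0}]'; python3 plan.py; python3 look.py f wrist scene |tail -1
python3 - <<'E'
import cv2
s=cv2.imread('pics/f_scene.png')
cv2.imwrite('pics/f2.png',cv2.resize(s[110:210,270:400],None,fx=6,fy=6,interpolation=cv2.INTER_CUBIC))
w=cv2.imread('pics/f_wrist.png')[150:270,250:390]
cv2.imwrite('pics/f4.png',cv2.resize(w,None,fx=5,fy=5,interpolation=cv2.INTER_CUBIC))
E
```

```text
time: 6.23
position: [580.9, 88.7, 162.4]
tool_rot: [-0.033, -3.141, -0.0]
force: [-0.5, 0.5, -0.9]
grip_width: 13.7
t 6.23 pos [580.9  88.7 162.4] theta 1.55 q [ 0.055  0.183  1.349  0.     1.61  -1.495] tilt [-0.0001  0.0001] F [-0.5   0.53 -0.94] T [ 0.064  0.004 -0.046] w 13.69
{'time': 6.333, 'qpos': [0.055, 0.182, 1.348, 0.0, 1.61, -1.495], 'qvel': [0.001, -0.002, -0.002, -0.001, 0.0, -0.0], 'tau': [-0.016, -38.18, -30.337, -0.01, 0.078, 0.0], 'position': [581.262, 88.775, 163.132], 'tool_rot': [0.033, 3.14, 0.0], 'force': [0.323, -0.275, -0.719], 'ft_torque': [-0.026, 0.0, -0.017], 'grip_width': 13.549}
```

View pics/f2.png

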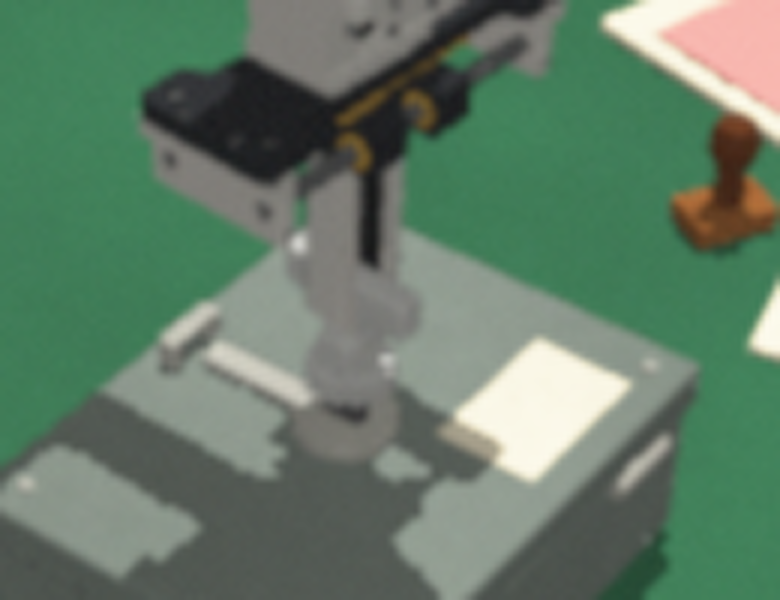

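View pics/f4.png

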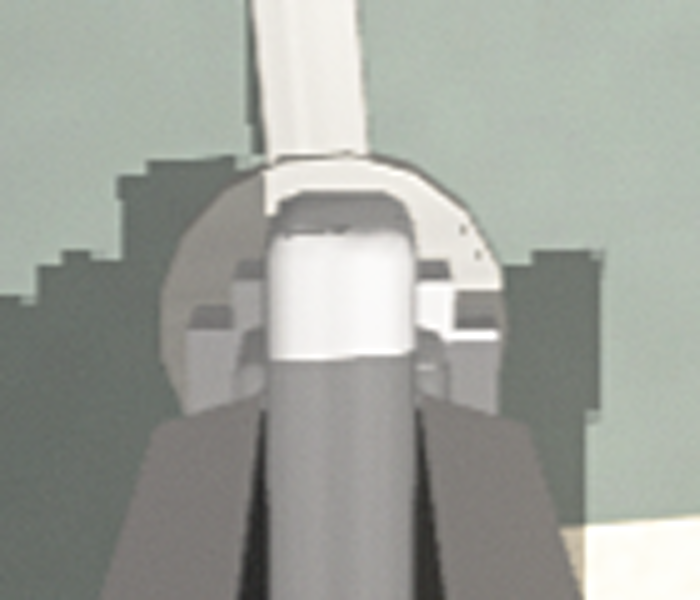

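```bash
cat > rel.py <<'E'
from geo import *
import sys
W=load('pics/f_wrist.npz')
h=lambda x,y:(250+(x+.5)/5-.5,150+(y+.5)/5-.5)
u=lambda x,y,z:unproj(W,h(x,y),z).round(2)
print('rose edge',u(333,152,108)+[24,0,0])
zo=127
print('bar end top',u(342,230,zo+61)+[33,0,0],'bot',u(342,191,zo+41)+[33,0,0])
print('flange edge y',u(187,330,zo+11),u(500,330,zo+11))
print('rose y',u(161,320,108),u(505,320,108))
S=load('pics/f_scene.npz')
g=lambda uv:((uv-[270,110]+.5)*6-.5)
a=np.linspace(0,2*np.pi,200)
for x,y,z,r in((580,88,108,24),(580,88,100,24),(580,88,127,19),(580,88,138,19)):
    p=g(proj(S,np.c_[x+r*np.cos(a),y+r*np.sin(a),0*a+z]));print(z,p.min(0).round(1),p.max(0).round(1))
E
python3 rel.py
```

```text
rose edge [579.33  88.84 108.  ]
bar end top [579.74  90.19 188.  ] bot [580.6   90.18 168.  ]
flange edge y [570.38  71.52 138.  ] [571.15 108.22 138.  ]
rose y [577.82  65.19 108.  ] [578.8  111.46 108.  ]
108 [291.8 375.1] [401.6 448. ]
100 [291.7 388.7] [401.  461.7]
127 [303.6 349.6] [391.5 407.2]
138 [303.7 330.3] [392.3 387.7]
```

```bash
python3 -m inch '[{"claw":8,"offset":[0.8,-1.3,0],"turn":0},{"claw":8,"offset":[0.8,-1.3,0],"turn":0},{"claw":8,"offset":[0.8,-1.3,0],"turn":0},{"claw":8,"offset":[0.8,-1.3,0],"turn":0}]'; python3 plan.py; python3 look.py g wrist scene |tail -1
python3 - <<'E'
import cv2
s=cv2.imread('pics/g_scene.png')
cv2.imwrite('pics/g2.png',cv2.resize(s[110:210,270:400],None,fx=6,fy=6,interpolation=cv2.INTER_CUBIC))
w=cv2.imread('pics/g_wrist.png')[150:270,250:390]
cv2.imwrite('pics/g4.png',cv2.resize(w,None,fx=5,fy=5,interpolation=cv2.INTER_CUBIC))
E
```

```text
time: 6.67
position: [580.2, 87.4, 162.7]
tool_rot: [0.033, 3.141, 0.0]
force: [-0.2, -0.5, -0.8]
grip_width: 13.4
t 6.67 pos [580.2  87.4 162.7] theta 1.55 q [ 0.053  0.18   1.351  0.     1.61  -1.497] tilt [0.0005 0.0002] F [-0.2  -0.49 -0.83] T [0.049 0.03  0.007] w 13.4
{'time': 6.767, 'qpos': [0.053, 0.18, 1.352, 0.0, 1.61, -1.497], 'qvel': [-0.001, 0.002, 0.0, -0.001, -0.0, -0.001], 'tau': [-0.006, -38.47, -30.646, -0.01, 0.075, 0.0], 'position': [580.086, 87.421, 162.602], 'tool_rot': [0.033, 3.141, 0.0], 'force': [0.127, 0.332, -1.629], 'ft_torque': [0.002, 0.028, 0.046], 'grip_width': 13.666}
```

View pics/g4.png

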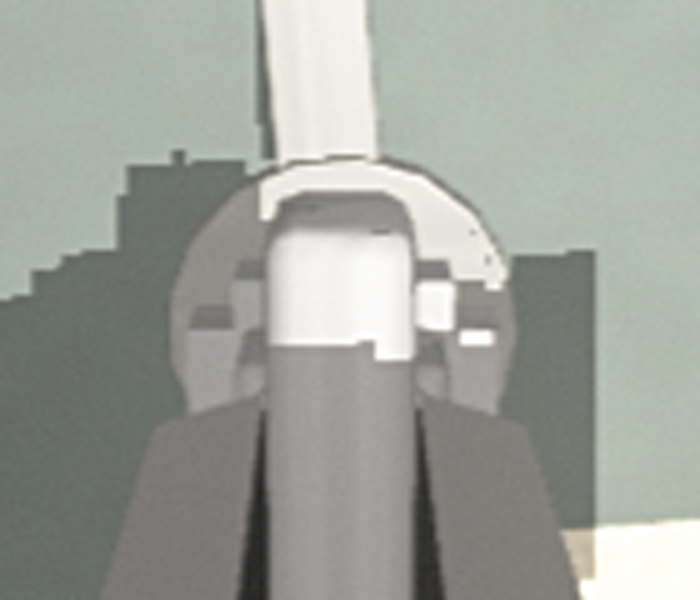

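View pics/g2.png

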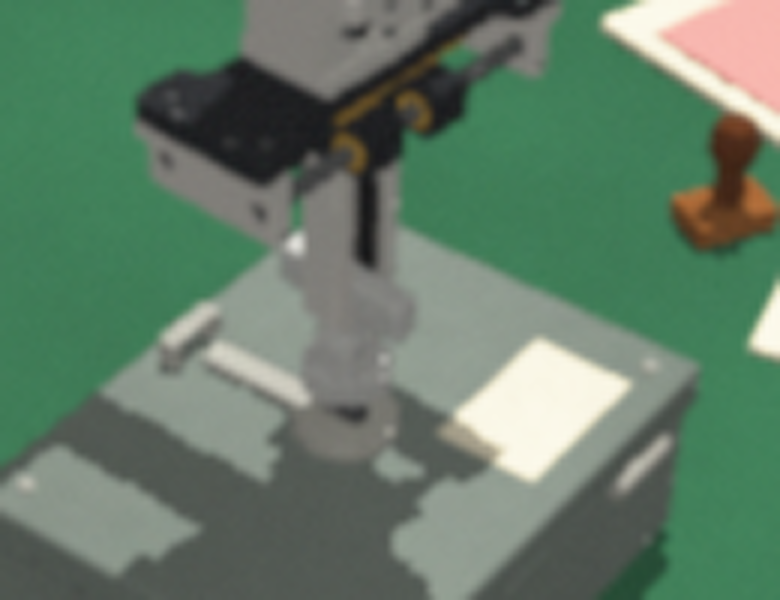

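```bash
python3 -m inch '[{"claw":8,"offset":[0.4,0,0.5],"turn":0},{"claw":8,"offset":[0.4,0,1],"turn":0},{"claw":8,"offset":[0.4,0,2],"turn":0},{"claw":8,"offset":[0.4,0,3],"turn":0},{"claw":8,"offset":[0.4,0,4],"turn":0},{"claw":8,"offset":[0.4,0,4],"turn":0}]'; python3 plan.py
```

```text
time: 7.27
position: [579.5, 87.4, 158.1]
tool_rot: [-0.033, -3.141, -0.0]
force: [0.6, 0.5, -1.5]
grip_width: 13.6
t 7.27 pos [579.5  87.4 158.1] theta 1.55 q [ 0.053  0.181  1.359  0.     1.602 -1.497] tilt [-0.0006  0.0001] F [ 0.59  0.49 -1.5 ] T [ 0.058 -0.006  0.024] w 13.58
```

```bash
python3 -m inch '[{"claw":8,"offset":[0,0,0.5],"turn":0},{"claw":8,"offset":[0,0,1],"turn":0},{"claw":8,"offset":[0,0,1.5],"turn":0},{"claw":8,"offset":[0,0,1.5],"turn":0}]'; python3 plan.py
```

```text
time: 7.6
position: [579.6, 87.4, 156.8]
tool_rot: [-0.033, -3.141, -0.0]
force: [-0.5, 1.0, -1.5]
grip_width: 13.3
t 7.6 pos [579.6  87.4 156.8] theta 1.55 q [ 0.053  0.182  1.361  0.     1.599 -1.497] tilt [-0.0002  0.0001] F [-0.5   0.99 -1.47] T [0.014 0.021 0.001] w 13.34
```

```bash
python3 -m inch '[{"claw":8,"offset":[0,0,0.5],"turn":0},{"claw":8,"offset":[0,0,1],"turn":0},{"claw":8,"offset":[0,0,1.5],"turn":0},{"claw":8,"offset":[0,0,1.5],"turn":0}]'; python3 plan.py;  python3 -m inch '[{"claw":8,"offset":[0,0,0.5],"turn":0},{"claw":8,"offset":[0,0,1],"turn":0},{"claw":8,"offset":[0,0,1],"turn":0}]'; python3 plan.py
```

```text
time: 7.93
position: [579.6, 87.4, 155.4]
tool_rot: [-0.033, -3.141, -0.0]
force: [0.5, -0.5, -0.6]
grip_width: 13.7
t 7.93 pos [579.6  87.4 155.4] theta 1.55 q [ 0.053  0.182  1.364  0.     1.596 -1.497] tilt [-0.  0.] F [ 0.53 -0.51 -0.63] T [ 0.02  -0.016 -0.018] w 13.67
time: 8.18
position: [579.7, 87.4, 154.4]
tool_rot: [0.033, 3.141, 0.0]
force: [1.7, -0.2, -0.7]
grip_width: 13.5
t 8.18 pos [579.7  87.4 154.4] theta 1.55 q [ 0.053  0.182  1.365  0.     1.594 -1.497] tilt [0.     0.0001] F [ 1.75 -0.22 -0.68] T [-0.    -0.046  0.001] w 13.46
```

```bash
python3 -m inch '[{"claw":8,"offset":[0,0,0.5],"turn":0},{"claw":8,"offset":[0,0,1],"turn":0},{"claw":8,"offset":[0,0,1],"turn":0}]'; python3 plan.py;  python3 -m inch '[{"claw":8,"offset":[0,0,0.5],"turn":0},{"claw":8,"offset":[0,0,1],"turn":0},{"claw":8,"offset":[0,0,1],"turn":0}]'; python3 plan.py
```

```text
time: 8.43
position: [579.6, 87.4, 153.4]
tool_rot: [0.033, 3.141, 0.0]
force: [-0.3, -0.1, -1.0]
grip_width: 13.5
t 8.43 pos [579.6  87.4 153.4] theta 1.55 q [ 0.053  0.183  1.367  0.     1.592 -1.497] tilt [0.     0.0001] F [-0.26 -0.08 -1.04] T [ 0.033 -0.038 -0.03 ] w 13.46
time: 8.68
position: [579.6, 87.4, 152.4]
tool_rot: [-0.033, -3.141, -0.0]
force: [1.0, 0.7, -1.2]
grip_width: 13.5
t 8.68 pos [579.6  87.4 152.4] theta 1.5499 q [ 0.053  0.183  1.368  0.     1.59  -1.497] tilt [-0.      0.0001] F [ 0.99  0.72 -1.19] T [ 0.008 -0.046 -0.017] w 13.54
```

```bash
python3 -m inch '[{"claw":8,"offset":[0,0,0.5],"turn":0},{"claw":8,"offset":[0,0,1],"turn":0},{"claw":8,"offset":[0,0,1.5],"turn":0},{"claw":8,"offset":[0,0,2],"turn":0},{"claw":8,"offset":[0,0,2],"turn":0}]'; python3 plan.py;  python3 -m inch '[{"claw":8,"offset":[0,0,0.5],"turn":0},{"claw":8,"offset":[0,0,1],"turn":0},{"claw":8,"offset":[0,0,1.5],"turn":0},{"claw":8,"offset":[0,0,2],"turn":0},{"claw":8,"offset":[0,0,2],"turn":0}]'; python3 plan.py
```

```text
time: 9.1
position: [579.7, 87.4, 150.4]
tool_rot: [0.033, 3.141, 0.0]
force: [1.1, 0.9, -0.7]
grip_width: 13.6
t 9.1 pos [579.7  87.4 150.4] theta 1.55 q [ 0.053  0.184  1.371  0.     1.586 -1.497] tilt [0.0001 0.0001] F [ 1.07  0.85 -0.65] T [ 0.027 -0.007 -0.021] w 13.6
time: 9.52
position: [579.7, 87.4, 148.4]
tool_rot: [0.033, 3.141, 0.0]
force: [0.4, 0.1, -0.7]
grip_width: 13.7
t 9.52 pos [579.7  87.4 148.4] theta 1.55 q [ 0.053  0.185  1.374  0.     1.582 -1.497] tilt [0.0001 0.0001] F [ 0.36  0.12 -0.7 ] T [ 0.064 -0.103 -0.034] w 13.68
```

It slides on in line with no force. I'll go on down to the rose in small steps.

```bash
python3 -m inch '[{"claw":8,"offset":[0,0,0.5],"turn":0},{"claw":8,"offset":[0,0,1],"turn":0},{"claw":8,"offset":[0,0,1.5],"turn":0},{"claw":8,"offset":[0,0,2],"turn":0},{"claw":8,"offset":[0,0,2],"turn":0}]'; python3 plan.py;  python3 -m inch '[{"claw":8,"offset":[0,0,0.5],"turn":0},{"claw":8,"offset":[0,0,1],"turn":0},{"claw":8,"offset":[0,0,1.4],"turn":0},{"claw":8,"offset":[0,0,1.4],"turn":0}]'; python3 plan.py
```

```text
time: 9.93
position: [579.7, 87.4, 146.4]
tool_rot: [0.033, 3.141, 0.0]
force: [1.2, -0.0, -1.8]
grip_width: 13.5
t 9.93 pos [579.7  87.4 146.4] theta 1.55 q [ 0.053  0.186  1.377  0.     1.578 -1.497] tilt [0.0001 0.0001] F [ 1.15 -0.   -1.76] T [ 0.022 -0.091  0.028] w 13.49
time: 10.27
position: [579.7, 87.4, 145.0]
tool_rot: [0.033, 3.141, 0.0]
force: [1.0, -0.4, -1.5]
grip_width: 13.9
t 10.27 pos [579.7  87.4 145. ] theta 1.55 q [ 0.053  0.186  1.379  0.     1.576 -1.497] tilt [0.0001 0.0001] F [ 1.03 -0.42 -1.55] T [-0.01  -0.133 -0.003] w 13.85
```

```bash
python3 -m inch '[{"claw":8,"offset":[0,0,0.5],"turn":0},{"claw":8,"offset":[0,0,0.5],"turn":0}]'; python3 plan.py;  python3 -m inch '[{"claw":8,"offset":[0,0,0.4],"turn":0},{"claw":8,"offset":[0,0,0.4],"turn":0}]'; python3 plan.py
```

```text
time: 10.43
position: [579.7, 87.4, 144.5]
tool_rot: [0.033, 3.141, 0.0]
force: [0.2, 0.1, -1.5]
grip_width: 13.4
t 10.43 pos [579.7  87.4 144.5] theta 1.55 q [ 0.053  0.186  1.38   0.     1.575 -1.497] tilt [0.0001 0.0001] F [ 0.17  0.11 -1.46] T [-0.041 -0.161  0.016] w 13.35
time: 10.6
position: [579.7, 87.4, 144.1]
tool_rot: [0.033, 3.141, 0.0]
force: [0.6, 1.1, -0.8]
grip_width: 13.4
t 10.6 pos [579.7  87.4 144.1] theta 1.55 q [ 0.053  0.187  1.381  0.     1.574 -1.497] tilt [0.     0.0001] F [ 0.57  1.07 -0.79] T [ 0.024 -0.081  0.001] w 13.4
```

```bash
python3 -m inch '[{"claw":8,"offset":[0,0,0.3],"turn":0},{"claw":8,"offset":[0,0,0.3],"turn":0}]'; python3 plan.py;  python3 -m inch '[{"claw":8,"offset":[0,0,0.3],"turn":0},{"claw":8,"offset":[0,0,0.3],"turn":0}]'; python3 plan.py;python3 look.py k wrist scene |tail -1
python3 - <<'E'
import cv2
s=cv2.imread('pics/k_scene.png')
cv2.imwrite('pics/k2.png',cv2.resize(s[110:210,270:400],None,fx=6,fy=6,interpolation=cv2.INTER_CUBIC))
E
```

```text
time: 10.77
position: [579.7, 87.5, 143.9]
tool_rot: [0.033, 3.141, 0.0]
force: [0.3, 0.5, -0.5]
grip_width: 13.7
t 10.77 pos [579.7  87.5 143.9] theta 1.55 q [ 0.053  0.187  1.381  0.     1.574 -1.497] tilt [0.0002 0.0001] F [ 0.26  0.47 -0.45] T [ 0.034 -0.097 -0.019] w 13.73
time: 10.93
position: [579.7, 87.4, 143.9]
tool_rot: [0.033, 3.141, 0.0]
force: [-0.4, -0.8, -0.4]
grip_width: 13.8
t 10.93 pos [579.7  87.4 143.9] theta 1.55 q [ 0.053  0.187  1.381  0.     1.573 -1.497] tilt [0.0003 0.0001] F [-0.4  -0.78 -0.42] T [ 0.03  -0.062  0.049] w 13.79
{'time': 11.033, 'qpos': [0.053, 0.187, 1.381, 0.0, 1.573, -1.497], 'qvel': [0.0, 0.002, -0.0, -0.001, 0.003, 0.001], 'tau': [-0.023, -37.29, -29.396, 0.004, 0.056, -0.004], 'position': [579.703, 87.44, 143.904], 'tool_rot': [0.033, 3.141, 0.0], 'force': [0.57, -0.302, 0.436], 'ft_torque': [0.01, 0.017, -0.016], 'grip_width': 13.342}
```

View pics/k2.png

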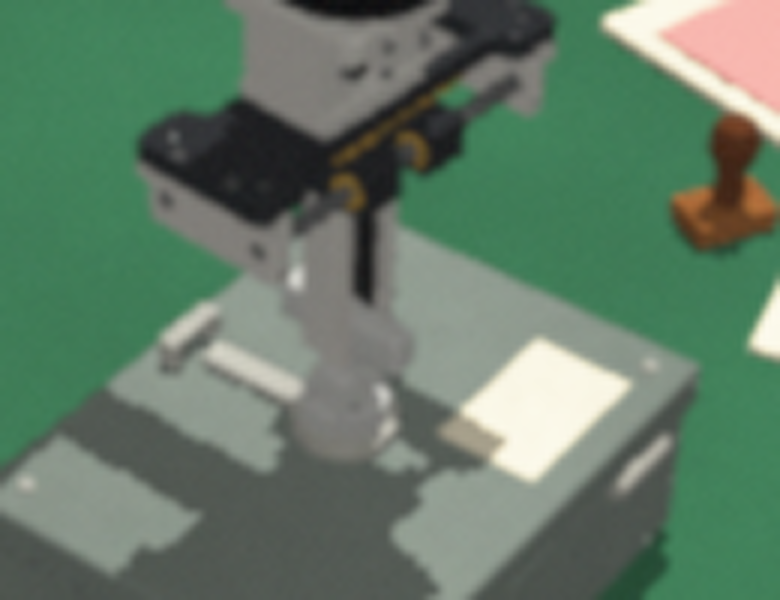

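The handle is fully home: it stops at z = 143.9 with a slight rise in force, and the flange lies on the rose in the picture. Next I turn it clockwise while watching the side forces.

```bash
python3 -m inch '[{"claw":8,"offset":[0,0,-0.2],"turn":0.04},{"claw":8,"offset":[0,0,-0.2],"turn":0.08},{"claw":8,"offset":[0,0,-0.2],"turn":0.12},{"claw":8,"offset":[0,0,-0.2],"turn":0.16},{"claw":8,"offset":[0,0,-0.2],"turn":0.20},{"claw":8,"offset":[0,0,-0.2],"turn":0.24},{"claw":8,"offset":[0,0,-0.2],"turn":0.28},{"claw":8,"offset":[0,0,-0.2],"turn":0.3},{"claw":8,"offset":[0,0,-0.2],"turn":0.3}]'; python3 plan.py
```

```text
time: 11.78
position: [579.7, 87.5, 143.9]
tool_rot: [0.502, 3.101, 0.0]
force: [0.3, 0.8, 1.1]
grip_width: 13.5
t 11.78 pos [579.7  87.5 143.9] theta 1.2501 q [ 0.053  0.187  1.381  0.     1.573 -1.197] tilt [0.0003 0.0002] F [0.33 0.77 1.12] T [-0.025  0.001  0.095] w 13.46
```

```bash
python3 -m inch '[{"claw":8,"offset":[0,0,0],"turn":0.05},{"claw":8,"offset":[0,0,0],"turn":0.1},{"claw":8,"offset":[0,0,0],"turn":0.15},{"claw":8,"offset":[0,0,0],"turn":0.2},{"claw":8,"offset":[0,0,0],"turn":0.25},{"claw":8,"offset":[0,0,0],"turn":0.3},{"claw":8,"offset":[0,0,0],"turn":0.35},{"claw":8,"offset":[0,0,0],"turn":0.4},{"claw":8,"offset":[0,0,0],"turn":0.45},{"claw":8,"offset":[0,0,0],"turn":0.5}]'; python3 plan.py
```

```text
time: 12.62
position: [579.7, 87.6, 143.9]
tool_rot: [1.255, 2.88, 0.001]
force: [-0.7, 0.7, 0.6]
grip_width: 13.8
t 12.62 pos [579.7  87.6 143.9] theta 0.7487 q [ 0.053  0.187  1.381  0.     1.573 -0.696] tilt [0.0002 0.0004] F [-0.72  0.69  0.58] T [0.086 0.013 0.108] w 13.81
```

```bash
python3 -m inch '[{"claw":8,"offset":[0,0,0],"turn":0.05},{"claw":8,"offset":[0,0,0],"turn":0.1},{"claw":8,"offset":[0,0,0],"turn":0.15},{"claw":8,"offset":[0,0,0],"turn":0.2},{"claw":8,"offset":[0,0,0],"turn":0.25},{"claw":8,"offset":[0,0,0],"turn":0.3},{"claw":8,"offset":[0,0,0],"turn":0.35},{"claw":8,"offset":[0,0,0],"turn":0.4},{"claw":8,"offset":[0,0,0],"turn":0.4}]'; python3 plan.py
```

```text
time: 13.37
position: [579.7, 87.7, 143.9]
tool_rot: [-1.801, -2.574, -0.001]
force: [0.4, -0.3, 0.6]
grip_width: 13.6
t 13.37 pos [579.7  87.7 143.9] theta 0.3501 q [ 5.300e-02  1.870e-01  1.381e+00  1.000e-03  1.573e+00 -2.970e-01] tilt [0.0003 0.0006] F [ 0.4  -0.25  0.63] T [0.057 0.024 0.151] w 13.6
```

```bash
python3 -m inch '[{"claw":8,"offset":[0,0,0],"turn":0.05},{"claw":8,"offset":[0,0,0],"turn":0.1},{"claw":8,"offset":[0,0,0],"turn":0.15},{"claw":8,"offset":[0,0,0],"turn":0.2},{"claw":8,"offset":[0,0,0],"turn":0.25},{"claw":8,"offset":[0,0,0],"turn":0.3},{"claw":8,"offset":[0,0,0],"turn":0.3}]'; python3 plan.py; python3 look.py m wrist top|tail -1
```

```text
time: 13.95
position: [579.7, 87.7, 143.9]
tool_rot: [-2.164, -2.277, -0.001]
force: [0.3, 1.3, 0.9]
grip_width: 13.6
t 13.95 pos [579.7  87.7 143.9] theta 0.051 q [5.300e-02 1.870e-01 1.381e+00 1.000e-03 1.573e+00 2.000e-03] tilt [0.0004 0.0008] F [0.34 1.29 0.91] T [ 0.155 -0.015  0.105] w 13.64
{'time': 14.05, 'qpos': [0.053, 0.187, 1.381, 0.001, 1.573, 0.001], 'qvel': [0.001, -0.001, 0.001, -0.001, -0.001, 0.005], 'tau': [-0.732, -37.403, -29.297, -0.369, 0.147, 0.076], 'position': [579.74, 87.745, 143.914], 'tool_rot': [-2.162, -2.279, -0.001], 'force': [0.192, 1.082, 0.347], 'ft_torque': [0.221, 0.008, 0.069], 'grip_width': 13.93}
```

View pics/m_wrist.png

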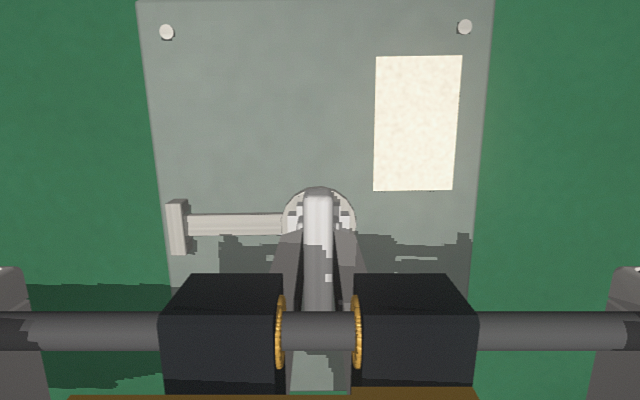

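Run:
```python
from geo import *
import cv2
c=load('pics/m_wrist.npz')
g=cv2.cvtColor(cv2.imread('pics/m_wrist.png'),cv2.COLOR_BGR2HSV)[:,:,1].astype(float)
def edge(rows,lo,hi):
    P=[]
    for r in rows:
        d=np.abs(np.diff(cv2.GaussianBlur(g[r:r+1,:],(5,1),0)[0]))[lo:hi]
        P.append(unproj(c,(lo+d.argmax()+.5,r),100)[:2])
    P=np.array(P);k=np.polyfit(P[:,1],P[:,0],1);res=np.abs(P[:,0]-np.polyval(k,P[:,1]));m=res<2
    k=np.polyfit(P[m,1],P[m,0],1);return -np.arctan(k[0]),m.mean()
print(edge(range(15,190),110,190),edge(range(10,200),465,515))
```

```text
(np.float64(0.06573487752750458), np.float64(1.0)) (np.float64(0.06657711340276054), np.float64(1.0))
```

```bash
python3 -m inch '[{"claw":8,"offset":[0,0,0],"turn":0.015},{"claw":8,"offset":[0,0,0],"turn":0.015},{"claw":8,"offset":[0,0,0],"turn":0.015}]'; python3 plan.py; python3 -m inch '[{"claw":40,"offset":[0,0,0],"turn":0.015},{"claw":40,"offset":[0,0,0],"turn":0.015},{"claw":40,"offset":[0,0,0],"turn":0.015},{"claw":40,"offset":[0,0,0],"turn":0.015},{"claw":40,"offset":[0,0,0],"turn":0.015},{"claw":40,"offset":[0,0,0],"turn":0.015}]'; python3 plan.py
```

```text
time: 14.3
position: [579.7, 87.7, 143.9]
tool_rot: [-2.181, -2.261, -0.001]
force: [0.9, 1.8, 0.4]
grip_width: 13.6
t 14.3 pos [579.7  87.7 143.9] theta 0.0358 q [5.300e-02 1.870e-01 1.381e+00 1.000e-03 1.573e+00 1.700e-02] tilt [0.0004 0.0005] F [0.87 1.76 0.35] T [ 0.201 -0.014  0.079] w 13.58
time: 14.8
position: [579.6, 87.3, 143.7]
tool_rot: [-2.199, -2.243, 0.0]
force: [0.4, -1.0, -0.7]
grip_width: 39.8
t 14.8 pos [579.6  87.3 143.7] theta 0.0199 q [ 0.053  0.187  1.381 -0.     1.574  0.033] tilt [-0.0002 -0.0001] F [ 0.39 -1.   -0.69] T [-0.065  0.074 -0.02 ] w 39.8
```

```bash
python3 -m inch '[{"claw":40,"offset":[0,0,-15],"turn":0},{"claw":40,"offset":[0,0,-35],"turn":0},{"claw":40,"offset":[0,0,-70],"turn":0},{"claw":40,"offset":[0,0,-90],"turn":0},{"claw":40,"offset":[20,0,-90],"turn":0},{"claw":40,"offset":[40,0,-90],"turn":0},{"claw":40,"offset":[40,0,-90],"turn":0},{"claw":40,"offset":[40,0,-90],"turn":0}]'; python3 plan.py; python3 look.py n wrist scene top|tail -1
python3 - <<'E'
import cv2
s=cv2.imread('pics/n_scene.png')
cv2.imwrite('pics/n2.png',cv2.resize(s[110:210,270:400],None,fx=6,fy=6,interpolation=cv2.INTER_CUBIC))
E
```

```text
time: 15.47
position: [578.7, 127.9, 233.7]
tool_rot: [2.197, 2.245, -0.001]
force: [-0.2, -0.5, -0.5]
grip_width: 39.8
t 15.47 pos [578.7 127.9 233.7] theta 0.0215 q [ 0.122  0.18   1.212 -0.     1.75   0.1  ] tilt [-0.0002 -0.0005] F [-0.22 -0.52 -0.47] T [-0.086  0.074  0.06 ] w 39.8
{'time': 15.617, 'qpos': [0.12, 0.18, 1.213, -0.0, 1.75, 0.101], 'qvel': [-0.006, -0.001, 0.001, 0.001, -0.001, 0.0], 'tau': [0.296, -38.147, -30.459, 0.089, 0.012, -0.003], 'position': [578.723, 126.654, 233.334], 'tool_rot': [-2.2, -2.243, 0.002], 'force': [-0.237, -0.51, 0.486], 'ft_torque': [-0.041, 0.066, -0.013], 'grip_width': 39.788}
```

View pics/n_wrist.png

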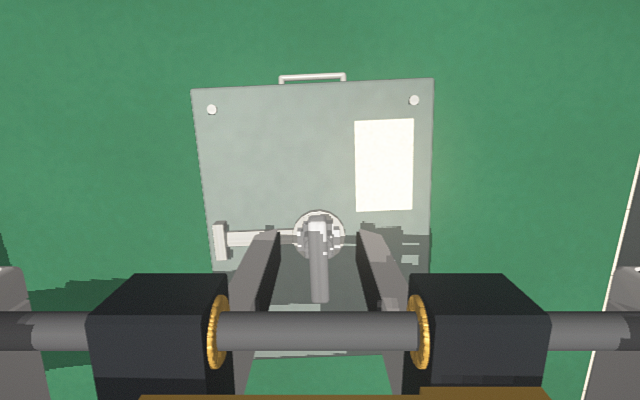

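View pics/n2.png

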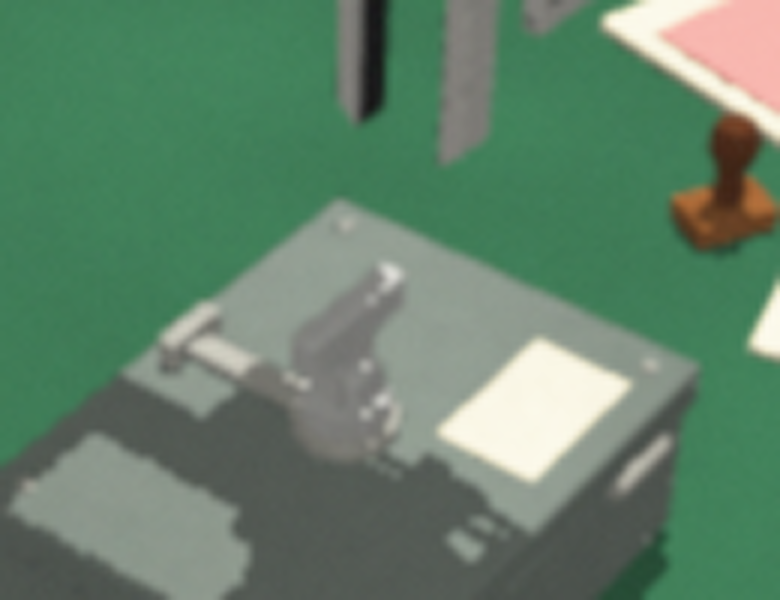

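Run:
```python
import cv2
w=cv2.imread('pics/n_wrist.png')
cv2.imwrite('pics/n4.png',cv2.resize(w[205:310,270:370],None,fx=5.5,fy=5.5,interpolation=cv2.INTER_CUBIC))
```

```text
(no output)
```

View pics/n4.png

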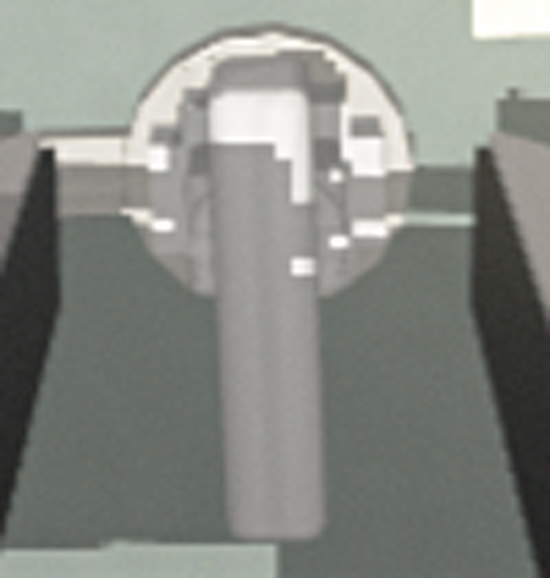

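Run:
```python
from geo import *
import cv2
c=load('pics/n_wrist.npz')
h=lambda x,y:(270+(x+.5)/5.5-.5,205+(y+.5)/5.5-.5)
for p,q in(((210,110),(231,515)),((308,110),(325,515))):
    a=unproj(c,h(*p),169);b=unproj(c,h(*q),169);d=a-b;print(a.round(1),b.round(1),'bar angle -pi/2:',np.arctan2(d[1],d[0])-np.pi/2)
a=unproj(c,h(259,92),169);b=unproj(c,h(279,535),169);print((a+b)/2,np.linalg.norm(a-b))
# box edges / yaw
g=cv2.cvtColor(cv2.imread('pics/n_wrist.png'),cv2.COLOR_BGR2HSV)[:,:,1].astype(float)
for rows,lo,hi in((range(100,190),180,225),(range(90,220),415,450)):
    P=[]
    for r in rows:
        d=np.abs(np.diff(cv2.GaussianBlur(g[r:r+1,:],(5,1),0)[0]))[lo:hi];P.append(unproj(c,(lo+d.argmax()+.5,r),100)[:2])
    P=np.array(P);k=np.polyfit(P[:,1],P[:,0],1);print('box',-np.arctan(k[0]))
```

```text
[571.6 119.6 169. ] [575.3  61.9 169. ] bar angle -pi/2: 0.06354502694586928
[584.2 119.8 169. ] [588.   62.1 169. ] bar angle -pi/2: 0.06624391662162377
[579.84739195  90.56235444 169.        ] 63.259742631658625
box 0.06444085773151254
box 0.06609861072728987
```

```bash
python3 - <<'E'
import cv2,numpy as np
a=cv2.imread('pics/a_scene.png').astype(int);b=cv2.imread('pics/n_scene.png').astype(int)
for n,(x,y,w,h) in dict(cup=(280,250,45,70),punch=(205,305,65,55),stamp=(378,120,30,35),h1=(175,243,20,27),h3=(233,208,22,25)).items():
    print(n,np.abs(a-b)[y:y+h,x:x+w].mean().round(2))
E
python3 -c "
from workcell import *
print(finish_job())"
```

```text
cup 5.98
punch 0.84
stamp 0.76
h1 0.75
h3 16.96
the job is handed in; nothing more can be done
None
```

Run:
```python
import cv2,numpy as np
a=cv2.imread('pics/a_scene.png');b=cv2.imread('pics/n_scene.png')
cv2.imwrite('pics/z.png',cv2.resize(np.hstack([a[190:330,170:330],b[190:330,170:330]]),None,fx=2.4,fy=2.4))
```

```text
(no output)
```

View pics/z.png

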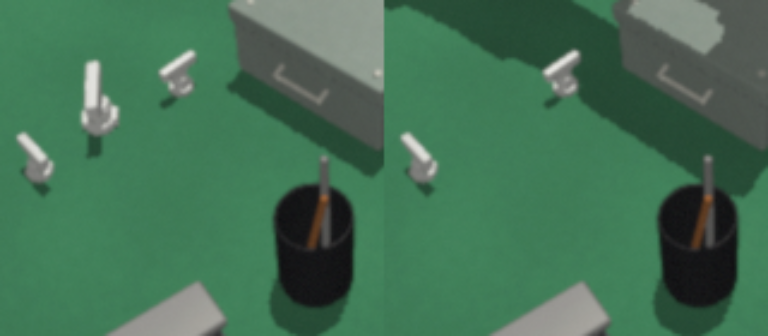

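I fitted the largest T-handle onto the spindle, turned it clockwise to the locked position, let go, backed off and handed the job in at about 15.6 s.

- **Fit:** The flats were in line on the first try, so I never had to search by turning it on the flats. It slid down with no noticeable force and stopped at the height expected for fully home, under about 2 N of contact. The scene picture shows the flange lying on the rose.
- **Lock position:** After release the bar was at 0.065 rad and the box at 0.065 rad, so they are parallel. The bolt reaches the keeper in the pictures. I could not measure the spindle under the handle, so it may lag the bar by the slot play of up to 5 deg.
- **Gripper angle:** The fingers overshot slightly to 0.020 rad as they opened, because I repeated a small turn in the release move. The bar did not follow.
- **Other things:** The punch, the stamp and one small handle were unchanged in the scene picture. The pen cup and the other small handle differed in the numeric image check. I only looked at the side-by-side after handing in: both stand in the same places, and the difference is the arm's shadow.

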